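Level the board stage and lock it

TASK

The circuit-board stage on the bench is sagging towards the robot: turn its tilt wheel by the crank peg until the hinged platform sits level, and then slide the lock grip fully home to its end stop. Do not lock it before it is level, do not touch the platform or the board on it, and leave the other things on the bench where they are.

Things in the scene. Friction and masses are not known exactly. Their poses are not given: they have to be found in the camera images.
- stage: Fixed levelling stage for circuit boards: aluminium base plate 340 x 320 x 12 mm that carries platform, wheel, lock and posts. Origin on the table; x points from the wheel-and-lock side (nearest the robot) to the hinge, y to the left seen from the robot, z up. The plate spans x -190 to +150, y -160 to +160 mm. Position and yaw vary.
- post_top (a point): Top centre of the left one of two fixed steel posts, 16 mm thick, beside the platform's front corners (stage x -20, y +140 and -140 mm). Their tops are 83 mm above the table, flush with the platform's top face when it is level.
- platform: Hinged aluminium platform 160 (x) x 240 (y) x 10 mm, a green circuit board clamped on top (to 16 mm above its mid-plane). Origin on the hinge at its far edge, at mid-plane, stage x 130, 78 mm above the table; the plate runs to -x. A lug reaches 19 mm further at y 80. Axes parallel to the stage's when level; turns only about y. Starts with its front edge low by 0.08 to 0.18 rad.
- front_edge (a point): Middle of the platform's front edge (robot side), on its top face; 160 mm from the hinge; 83 mm above the table when level.
- wheel_axis (a point): Tilt wheel: flat black disc 112 mm across, on a vertical axis at stage x -125, y +80 mm; this point is on the axis at its top face, 61 mm above the table. Clockwise from above raises the platform's front edge, 0.06 rad of tilt per rad of wheel; the other way lowers it. Turns at least 1.3 rad past level. Needs about 0.15 N m (4 N at the peg); wheel and platform stay where left.
- peg_top (a point): Top centre of the crank peg that stands upright on the wheel, 42 mm from the axis: a plain steel cylinder 18 mm thick, rising 42 mm above the wheel's top face (top 103 mm above the table). Can be pushed round from either side with closed fingers.
- lock_top (a point): Top centre of the lock grip: a black upright block 36 mm (stage x) by 18 mm (stage y) by 40 mm high, top 64.5 mm above the table, at stage x -125 mm on a flat dark steel track (top 24 mm above the table). Slides along the stage's -y (to the right seen from the robot, away from the wheel); about 2 N moves it.
- lock (a joint): How far the lock grip has been slid towards the stage's -y, in m: starts at 0 to 0.015 (open), end stop at 0.070 (locked).
- spool: Bystander: grey spool 64 mm wide, 50 mm tall, standing right of the stage. Origin under its centre.
- flux: Bystander: white bottle 48 mm wide, 100 mm tall, left of the stage. Origin under its centre.
- driver: Bystander: black-handled screwdriver 170 mm long, lying right of the stage. Origin at its middle.
- tray: Bystander: grey parts tray 100 x 70 x 30 mm, left of the stage. Origin under its centre.
- jar: Bystander: glass jar 70 mm wide, 90 mm tall, at the right. Origin under its centre.
- meter: Bystander: grey hand meter 170 x 85 x 44 mm, lying at the left. Origin under its centre.

How it is judged:
On the way, in this order (a step that is already met when the one before it is completed fails the run):
1. the platform is level (within 0.026 rad) while the lock is still open (angle between platform's own z axis and vertical below 0.026 rad and value of joint lock below 0.03 m), for 0.2 s.
2. the lock grip is slid to its end stop (value of joint lock above 0.065 m), for 0.1 s.
At the end, for the whole second after the job is handed in: The platform is level within 0.026 rad (1.5 degrees) and at rest, and the lock grip is within 5 mm of its end stop (angle between platform's own z axis and vertical below 0.026 rad and value of joint lock above 0.065 m and angular speed of platform below 0.05 rad/s); the robot touches nothing.
It fails at once if the lock is slid past 35 mm while the platform is more than 0.035 rad off level (value of joint lock above 0.035 m and angle between platform's own z axis and vertical above 0.035 rad).
It fails at once if the robot presses on the platform or the board with over 2 N (contact force between any of the arm, the fingers and platform above 2 N).
It fails at once if another thing on the bench is shifted by more than 30 mm (distance of any of spool, flux, driver, tray, jar, meter from where it was at the start of the episode above 0.03 m).
It also fails if it takes over 51 s, if anything falls off the work surface, if the arm or the gripper's body presses on something with over 40 N, if the wrist force passes 120 N, or if a joint passes its speed limit or range.

ROBOT

A 7-joint arm with a two-finger parallel gripper is mounted at the origin on the work surface. World frame = base frame: x ahead of the robot, y to its left, z up, the work surface at z = 0. Lengths are in m, angles in rad, forces in N, time in s.
With the tool pointing down it reaches from about 0.425 to 0.825 m from the base axis. Payload 3.6 kg.
Tool frame: the origin (TCP) lies at the very end of the fingers, on their centre line; the grasp point (between the pads) lies 19 mm behind it (manip.pinch_z is the distance from the TCP to the grasp point, in m); z points along the fingers, y is the line along which they close (so a half turn about z gives the same grasp; the last joint's range is limited). The gripper opens to 93 mm and grips with 3 to 60 N. Pads are 15 mm wide; open, the fingers measure 128 mm over their backs; the gripper's body (75 mm by 188 mm) begins 65 mm behind the grasp point.
Start: joints at [-1.282, 0.615, -0.013, 1.423, 0.008, 1.103, -0.04], TCP at [0.202, 0.618, 0.219] pointing down, gripper open.
Joint ranges: [-3.12, 3.12], [-0.3, 2.06], [-1.34, 1.32], [0.26, 2.42], [-1.36, 4.5], [0.01, 1.98], [-2.84, 2.84]. Speed limits (rad/s): [2.79, 2.79, 3.14, 3.14, 3.14, 3.14, 3.14].

INTERFACE

Orientations are given as a 3x3 rotation matrix whose columns are the frame's x, y, z axes.
In Python, from rig import manip gives the robot as it stands. Calls block until the motion is done:
- manip.move_pose(position, orientation): joint-space move of the TCP to a pose.
- manip.move_linear(position, attitude=None, velocity=0.15, contact_N=None): straight line of the TCP; attitude=None keeps the orientation; velocity is the mean speed in m/s. With contact_N (N) it stops when the force on the tool has changed by that much, and returns True; else False.
- manip.movej(angles): joint-space move.
- manip.grip(opening): finger opening in m; the grip force is fixed at half the most; returns when the fingers have stopped.
- manip.sleep(seconds).
- manip.ik(position, orientation): joint angles nearest the present ones, or None.
- manip.get_state(): the state.
- manip.capture(name): name is "scene" or "top" or "wrist"; returns a dict with "img" (400x640x3 uint8, red, green, blue), "z_map" (400x640 float32, m along the optical axis (not along the pixel's ray), 0 where there is no reading), "intrinsics" (3x3 intrinsics, pixels), "world_to_cam" (4x4, takes a point from world to camera coordinates). Camera axes: x right, y down, z forward; pixel columns grow to the right and rows downward; lengths in m; the calibration is good to about 2 mm. The wrist camera is an equidistant fisheye: a pixel r from the principal point sees the ray r / f radians off the axis. A picture is of the moment at which its call begins.
A pose or a line that the arm cannot do raises manip.MotionError and nothing moves.
- manip.close_job(): hands the job in; it is judged then, once.
Trained networks look in a picture, given as the dict that the camera call returned (one of the last four; its "shot" number tells which), for a name from the list of things; names that differ only in an ending like _2 or _b are one class to them, and where a whole thing is asked for, a point or a joint stands for the part that bears it (a point fixed in the world has none). Each returns a list of dicts, best first, with "conf" (0 to 1); they miss things now and then, are a little off and sometimes report something else, mostly with a low value. They report only what shows in the picture. A call takes as long as a camera call.
- manip.spot_in(thing, picture): "uv" ([column, row] in pixels, amid what is visible of it).
- manip.tip_of(thing, picture): "uv" ([column, row] in pixels: a listed point, or the origin of a listed thing).
The state is a dict: "clock": time; "joint_positions": joint angles; "joint_vel": joint speeds; "joint_torque": joint torques, N m; "position": TCP position; "orientation": TCP orientation; "ft_force": force on the tool from outside, world axes, zero at the start; "moment": the same for the moment, N m; "grip_width": finger opening in m; "gripper_force": force on a finger pad.
Only numpy, scipy, OpenCV 4.12 (cv2) and the standard library are available. Lean on these libraries where they do the work, as an engineer would, in place of code of your own. Each camera call takes 0.05 s, during which the arm holds its last target. There are 200 camera calls.

## Working session

There is one attempt and no reset: what is moved stays moved. The work goes in short steps, each a Python script; the robot and the scene stay as the last script left them, time stands still between calls to the robot, and variables do not carry over. Pictures are saved under pics/ and viewed, at most 10 in all, crops included, and the job is handed in when it is done.

```bash
mkdir -p pics; cat > h.py <<'E'
from rig import manip
import numpy as np, cv2
def world(p,uv,win=2,z=None):
    K=p["intrinsics"];T=np.linalg.inv(p["world_to_cam"]);u,v=uv
    r=np.array([(u-K[0,2])/K[0,0],(v-K[1,2])/K[1,1],1.])
    if z is None:
        d=p["z_map"][int(v)-win:int(v)+win+1,int(u)-win:int(u)+win+1];d=d[d>0]
        return T[:3,:3]@(r*np.median(d))+T[:3,3]
    w=T[:3,:3]@r; return T[:3,3]+w*(z-T[2,3])/w[2]
def save(p,n): cv2.imwrite("pics/"+n,p["img"][:,:,::-1])
E
python3 - <<'E'
from h import *
Z=dict(post_top=.083,wheel_axis=.061,peg_top=.103,lock_top=.0645,front_edge=None)
ims=[]
for c in("top","scene"):
    p=manip.capture(c);ims.append(p["img"])
    for t,z in Z.items():
        for d in manip.tip_of(t,p)[:2]:
            try: print(c,t,round(d["conf"],2),np.round(d["uv"]),"depth",world(p,d["uv"]).round(3),"plane",world(p,d["uv"],z=z).round(3) if z else"")
            except Exception as e: print(c,t,d,e)
    save(p,c+"0.png")
print(manip.get_state()["clock"])
E
```

```text
top post_top 0.6 [270. 190.] depth [0.619 0.256 0.006] plane [0.602 0.245 0.083]
top wheel_axis 0.75 [291. 218.] depth [0.495 0.156 0.065] plane [0.496 0.156 0.061]
top peg_top 0.7 [294. 222.] depth [0.476 0.143 0.065] plane [0.47  0.14  0.103]
top lock_top 0.4 [323. 210.] depth [0.529 0.031 0.061] plane [0.528 0.031 0.064]
top front_edge 0.61 [311. 189.] depth [0.614 0.083 0.067] plane 
scene post_top 0.58 [377. 238.] depth [0.598 0.229 0.08 ] plane [0.601 0.23  0.083]
scene wheel_axis 0.96 [370. 216.] depth [0.504 0.164 0.068] plane [0.496 0.161 0.061]
scene wheel_axis 0.29 [249. 234.] depth [ 0.729 -0.131  0.013] plane [ 0.768 -0.093  0.061]
scene peg_top 0.58 [370. 197.] depth [ 0.322  0.084 -0.002] plane [0.46  0.137 0.103]
scene peg_top 0.45 [307. 255.] depth [0.766 0.106 0.085] plane [0.781 0.116 0.103]
scene lock_top 0.57 [365. 216.] depth [0.503 0.149 0.062] plane [0.506 0.15  0.064]
scene lock_top 0.51 [331. 205.] depth [0.516 0.033 0.063] plane [0.518 0.034 0.064]
scene front_edge 0.7 [330. 223.] depth [0.544 0.049 0.014] plane 
0.6
```

View pics/top0.png

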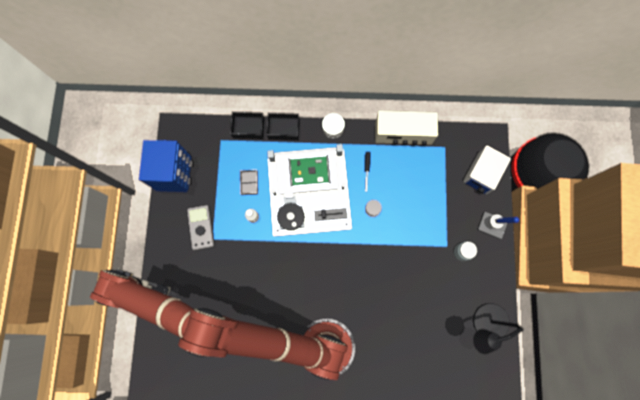

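View pics/scene0.png

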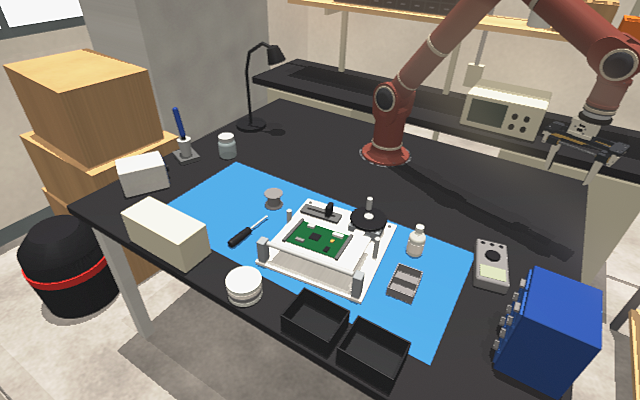

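```bash
cat >> h.py <<'E'
def wworld(p,uv,z=None,win=2):
    K=p["intrinsics"];T=np.linalg.inv(p["world_to_cam"]);u,v=uv
    x=(u-K[0,2])/K[0,0];y=(v-K[1,2])/K[1,1];th=np.hypot(x,y)+1e-9
    r=np.array([x/th*np.sin(th),y/th*np.sin(th),np.cos(th)]);r/=r[2]
    if z is None:
        d=p["z_map"][int(v)-win:int(v)+win+1,int(u)-win:int(u)+win+1];d=d[d>0]
        return T[:3,:3]@(r*np.median(d))+T[:3,3]
    w=T[:3,:3]@r; return T[:3,3]+w*(z-T[2,3])/w[2]
def R(a):  # tool down, tool y (closing line) at world angle a
    y=np.array([np.cos(a),np.sin(a),0]);z=np.array([0,0,-1.]);return np.c_[np.cross(y,z),y,z]
E
python3 - <<'E'
from h import *
s=manip.get_state();print(s["orientation"].round(2))
for a in (np.pi/2,-np.pi/2):
    q=manip.ik([.5,.08,.33],R(a)); print(a,None if q is None else np.round(q,2))
y=s["orientation"][:,1]
a=np.pi/2 if y[1]>0 else -np.pi/2
manip.move_pose([.5,.08,.33],R(a))
p=manip.capture("wrist");save(p,"w0.png")
Z=dict(post_top=.083,wheel_axis=.061,peg_top=.103,lock_top=.0645,front_edge=None,platform=None,stage=None)
for t,z in Z.items():
    for d in manip.tip_of(t,p)[:2]:
        print(t,round(d["conf"],2),np.round(d["uv"]),"depth",wworld(p,d["uv"]).round(3),"plane",wworld(p,d["uv"],z=z).round(3) if z else"")
print(manip.get_state()["clock"])
E
```

```text
[[-0.95  0.31 -0.  ]
 [ 0.31  0.95 -0.  ]
 [ 0.   -0.   -1.  ]]
1.5707963267948966 [-0.35  0.29  0.2   1.65 -0.06  1.2   1.44]
-1.5707963267948966 [-0.8   0.38  0.88  1.66 -0.31  1.24 -1.43]
post_top 0.75 [416. 242.] depth [0.49  0.135 0.343] plane [0.598 0.226 0.083]
wheel_axis 0.63 [374. 174.] depth [0.5   0.159 0.068] plane [0.501 0.16  0.061]
peg_top 0.56 [365. 157.] depth [0.471 0.14  0.104] plane [0.471 0.14  0.103]
peg_top 0.27 [416. 244.] depth [0.49  0.135 0.345] plane [0.592 0.22  0.103]
lock_top 0.75 [281. 187.] depth [0.519 0.027 0.065] plane [0.519 0.027 0.064]
front_edge 0.64 [323. 246.] depth [0.609 0.088 0.068] plane 
front_edge 0.41 [334. 333.] depth [0.762 0.107 0.084] plane 
platform 0.73 [337. 332.] depth [0.76  0.111 0.084] plane 
stage 0.92 [328. 244.] depth [0.627 0.097 0.015] plane 
3.2333
```

View pics/w0.png

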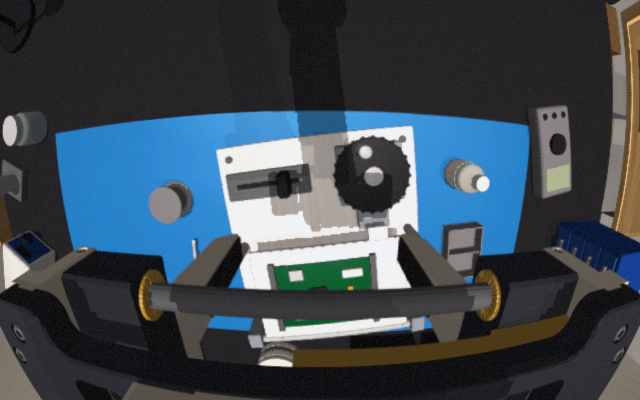

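The wrist picture shows the wheel hub at (373,176), peg at (365,152), lock grip at (284,184) and the platform's front edge at row ~246. These give wheel axis ≈ (0.500, 0.160), yaw ≈ 0.13. Next I measure the tilt and check IK around the crank circle.

```bash
cat >> h.py <<'E'
AX=np.array([.500,.160]);YAW=.13
c,s_=np.cos(YAW),np.sin(YAW);RS=np.array([[c,-s_],[s_,c]])
ORG=AX-RS@np.array([-.125,.080])
def cloud(p):
    K=p["intrinsics"];T=np.linalg.inv(p["world_to_cam"]);v,u=np.mgrid[:400,:640];d=p["z_map"]
    m=d>0;P=np.c_[(u[m]-K[0,2])/K[0,0]*d[m],(v[m]-K[1,2])/K[1,1]*d[m],d[m]]
    P=P@T[:3,:3].T+T[:3,3];P[:,:2]=(P[:,:2]-ORG)@RS;return P
def tilt(verbose=True):
    p=manip.capture("scene");P=cloud(p);x,y,z=P.T;out=[]
    for ya,yb in((-.113,-.08),(.08,.113),(-.12,.12)):
        m=(x>-.015)&(x<.115)&(y>ya)&(y<yb)&(z>.05)&(z<.11)
        if m.sum()<20: continue
        X,Zz=x[m],z[m]
        for _ in range(4):
            k=np.polyfit(X,Zz,1);r=Zz-np.polyval(k,X);g=abs(r)<max(.002,1.5*np.median(abs(r)));X,Zz=X[g],Zz[g]
        out.append((ya,len(X),round(k[0],4),round(np.polyval(k,-.03),4),round(np.polyval(k,.13),4)))
    m=(abs(x+.02)<.006)&(abs(y-.14)<.006)&(z>.07)&(z<.095)
    print("tilt slope, z front, z hinge",out,"post",np.median(z[m]) if m.any() else None)
E
python3 - <<'E'
from h import *
tilt()
p=manip.capture("wrist")
print("hub",wworld(p,(373,176)),"peg",wworld(p,(365,152),z=.103),"lock",wworld(p,(284,184)),wworld(p,(284,184),z=.0645))
for uv in((229,160),(402,139)): print("corner screw",wworld(p,uv,z=.012))
for off in(90,-90):
  for d in range(-145,-330,-25):
    f=np.radians(d);q=manip.ik([AX[0]+.042*np.cos(f),AX[1]+.042*np.sin(f),.07],R(f+np.radians(off)))
    print(off,d,None if q is None else np.round(q,2))
E
```

```text
tilt slope, z front, z hinge [(-0.113, 131, np.float64(0.0939), np.float64(0.0698), np.float64(0.0848)), (0.08, 333, np.float64(0.0892), np.float64(0.0689), np.float64(0.0832)), (-0.12, 1307, np.float64(0.0878), np.float64(0.0714), np.float64(0.0854))] post 0.08330483998023319
hub [0.50274397 0.15661585 0.06771738] peg [0.46523923 0.13892847 0.103     ] lock [0.51498112 0.03000725 0.06547353] [0.51518069 0.02989352 0.0645    ]
corner screw [ 0.48545651 -0.06568291  0.012     ]
corner screw [0.45183669 0.21215893 0.012     ]
90 -145 [-0.7   0.65  0.57  2.06 -0.62  0.6  -0.66]
90 -170 [-0.79  0.67  0.66  2.07 -0.7   0.63 -1.05]
90 -195 [-1.05  0.89  1.13  2.05 -1.06  0.95 -1.16]
90 -220 [ 0.17  0.8  -0.96  1.98  0.9   0.86  2.71]
90 -245 [ 0.05  0.75 -0.77  1.94  0.75  0.77  2.42]
90 -270 [-0.33  0.65 -0.14  1.9   0.15  0.61  2.58]
90 -295 [-0.38  0.66 -0.04  1.86  0.05  0.62  2.26]
90 -320 [-0.39  0.67  0.03  1.83 -0.03  0.64  1.92]
-90 -145 [-0.36  0.59  0.04  2.05 -0.04  0.51  1.9 ]
-90 -170 [-0.42  0.59  0.09  2.06 -0.1   0.5   1.48]
-90 -195 [-0.49  0.59  0.13  2.04 -0.15  0.52  1.06]
-90 -220 [-0.55  0.61  0.19  2.   -0.21  0.54  0.66]
-90 -245 [-0.62  0.64  0.29  1.96 -0.32  0.59  0.32]
-90 -270 [-0.66  0.67  0.37  1.91 -0.39  0.63 -0.05]
-90 -295 [-0.71  0.71  0.49  1.87 -0.5   0.69 -0.36]
-90 -320 [-0.74  0.75  0.6   1.84 -0.6   0.74 -0.68]
```

Tilt is ≈0.09 rad, so about 1.5 rad (86°) clockwise. I'll cage the peg loosely and walk it round, 70° first.

```bash
cat >> h.py <<'E'
def pose(deg,z=.070,r=.042):
    f=np.radians(deg);return [AX[0]+r*np.cos(f),AX[1]+r*np.sin(f),z],R(f-np.pi/2)
def turn(a,b,step=8):
    n=max(1,int(np.ceil(abs(b-a)/step)));F=0
    for d in np.linspace(a,b,n+1)[1:]:
        P,o=pose(d);manip.move_linear(P,o,velocity=.03)
        f=np.linalg.norm(manip.get_state()["ft_force"]);F=max(F,f)
        if f>25: print("force",f,"at",d);break
    print("turned to",d,"maxF",F)
E
python3 - <<'E'
from h import *
P,o=pose(-147,.16);manip.move_pose(P,o)
manip.grip(.040)
P,o=pose(-147);hit=manip.move_linear(P,o,velocity=.1,contact_N=6)
s=manip.get_state();print(hit,s["position"].round(4),s["ft_force"].round(1))
if not hit:
    manip.grip(.026);s=manip.get_state();print(s["grip_width"],s["gripper_force"],s["ft_force"].round(1))
    turn(-147,-217);tilt()
print(manip.get_state()["clock"],manip.get_state()["ft_force"].round(1))
E
```

```text
False [0.4653 0.1372 0.0705] [-0.8  0.4  0.2]
0.02626230518232604 0.0 [-0.5  0.6  0.6]
turned to -217.0 maxF 4.278014626559417
tilt slope, z front, z hinge [(-0.113, 137, np.float64(0.0385), np.float64(0.0787), np.float64(0.0849)), (0.08, 350, np.float64(0.0285), np.float64(0.0787), np.float64(0.0832)), (-0.12, 1382, np.float64(0.0317), np.float64(0.0805), np.float64(0.0856))] post 0.08275814996515851
9.7417 [ 1.1 -3.7 -0.3]
```

```bash
python3 - <<'E'
from h import *
turn(-217,-246);tilt();tilt()
p=manip.capture("scene");save(p,"s1.png")
cv2.imwrite("pics/s1c.png",cv2.resize(p["img"][180:310,230:420,::-1],None,fx=4,fy=4,interpolation=cv2.INTER_CUBIC))
print(manip.get_state()["clock"])
E
```

```text
turned to -246.0 maxF 3.6158028896296663
tilt slope, z front, z hinge [(-0.113, 151, np.float64(-0.0005), np.float64(0.0841), np.float64(0.084)), (0.08, 372, np.float64(0.0038), np.float64(0.0828), np.float64(0.0834)), (-0.12, 1367, np.float64(0.0071), np.float64(0.0847), np.float64(0.0859))] post 0.0838908802997631
tilt slope, z front, z hinge [(-0.113, 151, np.float64(0.0029), np.float64(0.0838), np.float64(0.0843)), (0.08, 362, np.float64(0.0016), np.float64(0.0829), np.float64(0.0831)), (-0.12, 1405, np.float64(0.0036), np.float64(0.085), np.float64(0.0856))] post 0.08300296957146569
11.1917
```

View pics/s1c.png

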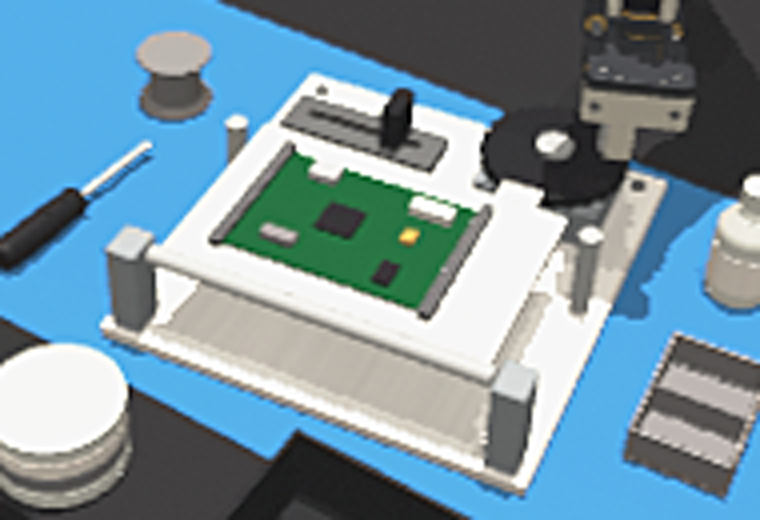

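The picture shows the platform flush with the posts (tops at about (236,122) and (590,235) in the crop), and the depth slope is ≈0.003. It's level, so I release the peg and push the lock.

```bash
python3 - <<'E'
from h import *
P,o=pose(-243);manip.move_linear(P,o,velocity=.03)
print(manip.get_state()["ft_force"].round(1))
P,o=pose(-243,.17);manip.move_linear(P,velocity=.12)
tilt()
manip.grip(0.0)
w=lambda x,y,z:[*(ORG+RS@np.array([x,y])),z]
O=R(YAW+np.pi/2)
manip.move_pose(w(-.125,-.012,.17),O)
hit=manip.move_linear(w(-.125,-.012,.045),velocity=.1,contact_N=6)
print("down",hit,manip.get_state()["position"].round(4))
if not hit:
    hit=manip.move_linear(w(-.125,-.120,.045),velocity=.04,contact_N=12)
    s=manip.get_state();y=(RS.T@(s["position"][:2]-ORG))[1];print("push",hit,"stage y",y,s["ft_force"].round(1))
    manip.move_linear(w(-.125,y+.012,.045),velocity=.05)
    manip.move_linear(w(-.125,y+.012,.20),velocity=.15)
    tilt();p=manip.capture("scene")
    cv2.imwrite("pics/s2c.png",cv2.resize(p["img"][180:310,230:420,::-1],None,fx=4,fy=4,interpolation=cv2.INTER_CUBIC))
    P=cloud(p);m=(abs(P[:,0]+.125)<.012)&(P[:,1]<0)&(P[:,1]>-.155)&(abs(P[:,2]-.0645)<.006)
    if m.any(): print("lock y",np.median(P[m,1]),m.sum())
print(manip.get_state()["clock"])
E
```

```text
[ 0.9  0.4 -0.4]
tilt slope, z front, z hinge [(-0.113, 149, np.float64(0.0017), np.float64(0.084), np.float64(0.0843)), (0.08, 366, np.float64(0.0039), np.float64(0.0829), np.float64(0.0835)), (-0.12, 1424, np.float64(0.0033), np.float64(0.0851), np.float64(0.0857))] post 0.08264335911909526
down False [0.5124 0.0688 0.0455]
push True stage y -0.09276286409741313 [0.2 1.4 1.3]
tilt slope, z front, z hinge [(-0.113, 143, np.float64(-0.002), np.float64(0.0842), np.float64(0.0839)), (0.08, 364, np.float64(0.0045), np.float64(0.0828), np.float64(0.0835)), (-0.12, 1433, np.float64(-0.0005), np.float64(0.0854), np.float64(0.0853))] post 0.08321717028357412
lock y -0.11317013704377608 27
19.1583
```

View pics/s2c.png

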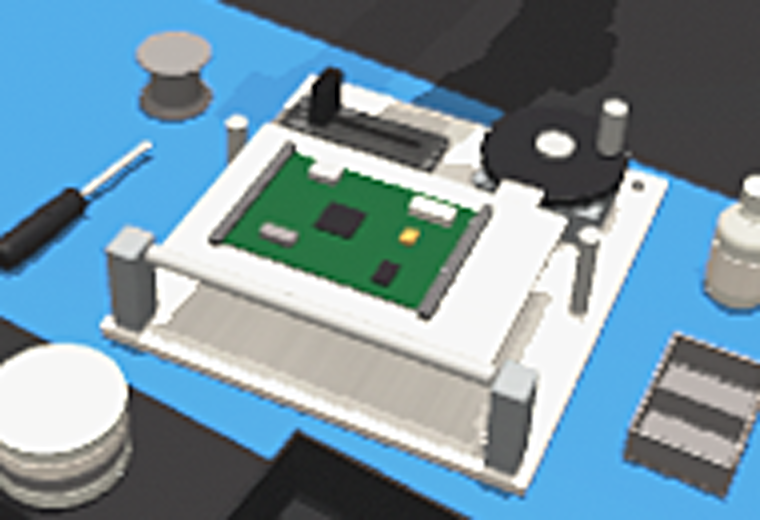

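The grip is now near the track end at (325,100). The residual force after that stop was low, so I'll push again to confirm it is the end stop.

```bash
python3 - <<'E'
from h import *
w=lambda x,y,z:[*(ORG+RS@np.array([x,y])),z]
print("down",manip.move_linear(w(-.125,-.0808,.045),velocity=.12,contact_N=6))
hit=manip.move_linear(w(-.125,-.112,.045),velocity=.015,contact_N=20)
s=manip.get_state();y=(RS.T@(s["position"][:2]-ORG))[1];print("push",hit,"stage y",y,s["ft_force"].round(1))
manip.move_linear(w(-.125,y+.012,.045),velocity=.05)
manip.move_linear(w(-.125,y+.012,.20),velocity=.15)
tilt();p=manip.capture("scene")
P=cloud(p);m=(abs(P[:,0]+.125)<.012)&(P[:,1]<0)&(P[:,1]>-.155)&(abs(P[:,2]-.0645)<.006)
print("lock y",np.median(P[m,1]),m.sum(),manip.get_state()["clock"])
E
```

```text
down False
push True stage y -0.092479737471504 [0.7 1.9 0.6]
tilt slope, z front, z hinge [(-0.113, 140, np.float64(0.0061), np.float64(0.0836), np.float64(0.0846)), (0.08, 363, np.float64(0.0028), np.float64(0.0828), np.float64(0.0832)), (-0.12, 1416, np.float64(0.0058), np.float64(0.0849), np.float64(0.0859))] post 0.08317893258904574
lock y -0.11316222344984936 25 23.7167
```

Both pushes, at 12 N and 20 N, stopped at the same place, so the grip is on the end stop. The platform is still level and the arm is clear.

```bash
python3 -c "
from h import *
print(manip.close_job())"
```

```text
the job is handed in; nothing more can be done
None
```

I turned the platform level (measured within about 0.006 rad), slid the lock grip to its end stop, and handed the job in at about 24 s with the arm clear; the judge's verdict was not shown.

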